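# Isolate the twin blender and take off a drive coupling

## Robot

A 7-joint arm with a two-finger parallel gripper is mounted at the origin on a cart in front of the work surface, level with it; the furniture and walls round the work are solid. World frame = base frame: x ahead of the robot, y to its left, z up, the work surface at z = 0. Lengths are in m, angles in rad, forces in N, time in s.
With the tool pointing down it reaches from about 0.35 to 0.775 m from the base axis. Payload 3.1 kg.
Tool frame: the origin (TCP) lies between the finger pads, 19 mm behind the fingertips; this is the grasp point; z points along the fingers, y is the line along which they close (so a half turn about z gives the same grasp; the last joint's range is limited). The gripper opens to 85 mm and grips with 20 to 120 N. Pads are 22 mm wide; open, the fingers measure 114 mm over their backs; the gripper's body (76 mm by 85 mm) begins 54 mm behind the grasp point. The pads swing forward as they close: fully open they stand 13 mm farther back than shut.
Start: joints at [1.149, 0.311, 0.014, 1.512, -0.004, 1.319, -0.027], TCP at [0.204, -0.511, 0.25] pointing down, gripper open.
Joint ranges: [-2.7, 2.7], [-0.3, 1.91], [-1.27, 1.3], [0.12, 2.57], [-1.44, 4.58], [0.2, 2.03], [-3.05, 3.05]. Speed limits (rad/s): [2.79, 2.79, 3.14, 3.14, 3.14, 3.14, 3.14].

## Interface

Orientations are given as a unit quaternion [x, y, z, w].
In Python, from cell import manip, effector, inverse_kinematics, imaging gives the robot as it stands. The module is installed in compiled form; this text tells all that it offers. Calls block until the motion is done:
- manip.move_ptp(position, orientation): joint-space move of the TCP to a pose.
- manip.move_linear(position, ori=None, rate=0.15, contact_N=None): straight line of the TCP; ori=None keeps the orientation; rate is the mean speed in m/s. With contact_N (N) it stops when the force on the tool has changed by that much, and returns True; else False.
- manip.movej(angles): joint-space move.
- effector.grip(opening, strength=None): finger opening in m; strength is the grip in N (None keeps the last); returns when the fingers have stopped.
- manip.dwell(seconds).
- inverse_kinematics(position, orientation): joint angles nearest the present ones, or None.
- manip.read_state(): the state.
- imaging.camera(name): name is "scene" or "top"; returns a dict with "img" (480x640x3 uint8, red, green, blue), "fovy" (degrees; the focal length in pixels is half the picture's height over the tangent of half this angle, whatever the lens; pixels are square), "cx", "cy" (the principal point, pixels), "R" (3x3) and "t" (3): a world point X has camera coordinates R X + t. Camera axes: x right, y down, z forward; pixel columns grow to the right and rows downward; lengths in m; the calibration is good to about 2 mm. A picture is of the moment at which its call begins. There is no depth.
A pose or a line that the arm cannot do raises manip.Unreachable and nothing moves.
- manip.close_job(): hands the job in; it is judged then, once.
Trained networks look in the newest picture that a camera, given by its name, has taken for a name from the list of things; names that differ only in an ending like _2 or _b are one class to them, and where a whole thing is asked for, a point or a joint stands for the part that bears it (a point fixed in the world has none). Each returns a list of dicts, best first, with "confidence" (0 to 1); they miss things now and then, are a little off and sometimes report something else, mostly with a low value. They report only what shows in the picture. A call takes as long as a camera call. They do not tell look-alikes from the thing itself.
- imaging.trace(name, camera): "region" (480x640 bool, what is visible of it) and "location" ([row, column] in pixels, amid what is visible of it).
- imaging.landmark_of(name, camera): "location" ([row, column] in pixels: a listed point, or the origin of a listed thing).
The state is a dict: "clock": time; "joint_positions": joint angles; "joint_velocities": joint speeds; "joint_efforts": joint torques, N m; "position": TCP position; "tcp_rot": TCP orientation; "wrist_force": force on the tool from outside, world axes, zero at the start; "wrist_torque": the same for the moment, N m; "grip_width": finger opening in m; "gripper_force": force on a finger pad.
Only numpy, scipy, OpenCV 4.12 (cv2) and the standard library are available. Lean on these libraries where they do the work, as an engineer would, in place of code of your own. Each camera call takes 0.05 s, during which the arm holds its last target. There are 200 camera calls.

## Task

Make the twin blender base safe and take off its orange-collared drive coupling. Take the red key out of its stand, push it fully down into the key switch on the front of the base, turn it clockwise (seen from above) as far as it goes to switch the machine off, and leave it there. Then unscrew the orange coupling: the two spindles run in opposite directions, so one thread is left-handed and the other right-handed and nobody marked which, so try it one way and, if it does not give, the other; lift it off, leave the grey coupling, kitchen timer and pill box where they are, and finish still holding the orange coupling upright in the gripper, at least 5 cm above its seat and clear of the machine.

Things in the scene. Friction and masses are not known exactly. Their poses are not given: they have to be found in the camera images.
- blender_base: twin blender motor base, jugs off, fixed: charcoal housing 205 (x) x 312 (y) mm, aluminium deck on it at z = 78 mm, black console in front (-x side, out to x = -155, 53 mm high) with a yellow plate. Origin on the table under the housing, x to the back. Spindles at x = 22, y = +75 and -75 mm, either coupling on either. Black lugs on the deck, 14 mm high, 62 mm in x and y from each spindle
- keyhole (a point): centre of the mouth of the key switch's slot, in the top of the steel barrel (29 mm across, in a black bezel) that stands 22 mm above the yellow plate, 75 mm above the table, at x = -125, y = 0 of the base. Slot 16.5 mm long along this frame's x, 6.5 mm wide along y, 19 mm deep, straight down; the frame turns with the barrel
- key_switch (a joint): angle of the key switch barrel: 0 to 0.2 at the start (on), grows clockwise seen from above, stops at 1.2 (off). It takes about 0.06 N m and stays where it is left. It is turned with the key; the key has about 0.1 rad of play in the slot, so turn the key to 1.3 or more
- isolator_key: loose red key, 45 g, upright in its stand. Origin at the tip of its steel blade, z up along the key. Blade 15 mm (x) x 5 mm (y), 18 mm long, tapered over the lowest 4 mm; then a 19 mm round collar (z = 18 to 21) that comes to rest on the barrel, a stem, and a flat bow 32 mm (x) x 10 mm (y), z = 27 to 59, to be gripped across y. A half turn about z fits as well
- key_stand: fixed black block 52 x 52 x 34 mm on a dark 70 mm square foot, on the table to the right of the base, with a slot for the key's blade in its top; origin on the table under its centre. The key stands in it, tip 16 mm above the table, with about 1 mm of play
- coupling_orange: loose drive coupling, 140 to 300 g: black ribbed cap 44 mm in diameter, 30 mm high, with an orange collar round its foot and an orange disc on top, where a steel boss and six dogs stand 10 mm higher. Origin in the centre of its open underside, z up. Screwed on, its underside is 86 mm above the table (8 mm above the deck); the spindle reaches 23 mm up into it
- coupling_grey: the same drive coupling with a grey collar, on the other spindle, with a thread of the other hand; to be left alone
- orange_grip (a point): point on the orange coupling's axis 21 mm above its underside, a good TCP height to grip it, any way round. Quick two-start thread of unknown hand: one way it soon meets its stop (it gives 0.1 to 0.2 rad in a light grip, up to 0.4 in a hard one); the other way it turns easily, rising up to 3 mm, and is free to lift straight off between 1.2 and 2.1 rad from the start, where another stop follows
- kitchen_timer: loose round teal kitchen timer with a white knob, 66 mm across, 48 mm high, right of the base; to be left alone; origin under its centre
- pill_box: loose blue seven-day pill box 41 x 166 x 24 mm, right of the base; to be left alone; origin under its centre, long side along y
Not all that is in view belongs to the job. Leave any purple look-alike of the coupling_orange alone.

How it is judged:
On the way, in this order (a step that is already met when the one before it is completed fails the run):
1. the key is pushed fully down into the switch (z of isolator_key in the frame of keyhole below -0.0155 m and horizontal distance between isolator_key and keyhole below 0.005 m and angle between isolator_key's own z axis and vertical below 0.15 rad and value of joint key_switch below 0.95 rad), for 0.1 s.
2. the switch is turned clockwise to off (value of joint key_switch above 1.1 rad), for 0.2 s.
3. the orange coupling is unscrewed and lifted off its spindle (z of coupling_orange in the frame of blender_base above 0.113 m), for 0.1 s.
At the end, for the whole second after the job is handed in: Orange coupling gripped (over 2 N), underside 50+ mm above its seat, within 0.3 rad of upright, still, touching no other listed thing; key 14 mm or more down in the switch and let go, switch beyond 1.1 rad; grey coupling within 10 mm and 0.4 rad, timer and pill box within 30 mm of their places (z of coupling_orange in the frame of blender_base above 0.136 m and angle between coupling_orange's own z axis and vertical below 0.3 rad and contact force between the fingers and coupling_orange above 2 N and contact force between coupling_orange and blender_base below 0.1 N and contact force between coupling_orange and coupling_grey below 0.1 N and contact force between each of coupling_orange, the fingers and isolator_key below 0.1 N and linear speed of coupling_orange below 0.03 m/s and value of joint key_switch above 1.1 rad and z of isolator_key in the frame of keyhole below -0.014 m and horizontal distance between isolator_key and keyhole below 0.005 m and distance of coupling_grey from where it was at the start of the episode below 0.01 m and contact force between coupling_orange and kitchen_timer below 0.1 N and contact force between coupling_orange and pill_box below 0.1 N and angle between the x axis of coupling_grey and the x axis of blender_base, either way round below 0.4 rad and distance of each of kitchen_timer, pill_box from where it was at the start of the episode below 0.03 m); the arm keeps its last pose, push and grip.
It fails at once if the orange coupling is lifted off while the machine is still switched on (z of coupling_orange in the frame of blender_base above 0.113 m and value of joint key_switch below 1 rad).
It fails at once if the grey coupling is turned by more than 0.4 rad or displaced by more than 10 mm (distance of coupling_grey from where it was at the start of the episode above 0.01 m or angle between the x axis of coupling_grey and the x axis of blender_base, either way round above 0.4 rad).
It fails at once if the kitchen timer or pill box is pushed more than 30 mm, or the timer tipped (distance of any of kitchen_timer, pill_box from where it was at the start of the episode above 0.03 m or angle between kitchen_timer's own z axis and vertical above 0.5 rad).
It also fails if it takes over 54 s, if anything falls off the work surface, if the arm or the gripper's body presses on something with over 40 N, if the wrist force passes 120 N, or if a joint passes its speed limit or range.

## Working session

There is one attempt and no reset: what is moved stays moved. The work goes in short steps, each a Python script; the robot and the scene stay as the last script left them, time stands still between calls to the robot, and variables do not carry over. Pictures are saved under pics/ and viewed, at most 10 in all, crops included, and the job is handed in when it is done.

```bash
mkdir -p pics
cat > h.py <<'E'
import numpy as np, cv2
from cell import manip, effector, inverse_kinematics, imaging
from scipy.spatial.transform import Rotation as Rn
def K(c):
    f=c["img"].shape[0]/2/np.tan(np.radians(c["fovy"])/2); return f,c["cx"],c["cy"]
def ray(c,rc):
    f,cx,cy=K(c); R=np.array(c["R"]);t=np.array(c["t"])
    d=R.T@np.array([(rc[1]-cx)/f,(rc[0]-cy)/f,1]); return -R.T@t,d
def atz(c,rc,z):
    o,d=ray(c,rc); return o+d*(z-o[2])/d[2]
def tri(*v):
    A=np.zeros((3,3));b=np.zeros(3)
    for c,rc in v:
        o,d=ray(c,rc); d=d/np.linalg.norm(d);P=np.eye(3)-np.outer(d,d);A+=P;b+=P@o
    X=np.linalg.solve(A,b); return X,[1000*np.linalg.norm((np.eye(3)-np.outer(d,d)/(d@d))@(X-o)) for o,d in (ray(c,r) for c,r in v)]
def proj(c,X):
    f,cx,cy=K(c); p=np.array(c["R"])@X+np.array(c["t"]); return p[1]/p[2]*f+cy,p[0]/p[2]*f+cx
def down(yaw): # tool z down; tool y axis at world angle yaw
    y=np.array([np.cos(yaw),np.sin(yaw),0]);z=np.array([0,0,-1.]);x=np.cross(y,z)
    return Rn.from_matrix(np.c_[x,y,z]).as_quat()
E
cat > a.py <<'E'
from h import *
np.set_printoptions(precision=4,suppress=True)
C={n:imaging.camera(n) for n in("scene","top")}
for n,c in C.items():
    cv2.imwrite(f"pics/{n}0.png",c["img"][:,:,::-1]); print(n,c["fovy"],-np.array(c["R"]).T@c["t"])
for nm in["blender_base","keyhole","isolator_key","key_stand","coupling_orange","coupling_grey","orange_grip","kitchen_timer","pill_box"]:
    r={n:imaging.landmark_of(nm,n) for n in C}
    for n in C: print(nm,n,[(np.round(d["location"],1),round(d["confidence"],2)) for d in r[n]][:4])
    if r["scene"] and r["top"]: print("   tri",*tri(*[(C[n],r[n][0]["location"]) for n in C]))
print(manip.read_state()["clock"])
E
python3 a.py
```

```text
scene 46.636606970670634 [0.4762 0.4244 1.0862]
top 44.86224241698987 [ 0.2616 -0.0915  1.6043]
blender_base scene [(array([305.8, 324.9]), 0.62)]
blender_base top [(array([259.5, 287.5]), 0.94)]
   tri [ 0.5673 -0.0319  0.0144] [np.float64(3.5928066008399746), np.float64(3.5928066008400465)]
keyhole scene [(array([289.9, 391.6]), 0.48)]
keyhole top [(array([296.2, 304.4]), 0.61)]
   tri [ 0.4446 -0.0635  0.0868] [np.float64(2.099989617186145), np.float64(2.099989617186323)]
isolator_key scene [(array([169.3, 391.3]), 0.56)]
isolator_key top [(array([263.9, 427.6]), 0.43)]
   tri [ 0.4899 -0.4125  0.0176] [np.float64(1.8602306231864827), np.float64(1.8602306231865362)]
key_stand scene [(array([175.6, 388.5]), 0.63), (array([306.4, 327.2]), 0.18)]
key_stand top [(array([267.8, 423. ]), 0.64)]
   tri [ 0.4885 -0.4021  0.0025] [np.float64(3.6139615100422513), np.float64(3.6139615100420652)]
coupling_orange scene [(array([403.6, 224.6]), 0.92), (array([423.2, 313.6]), 0.82), (array([326. , 315.3]), 0.78)]
coupling_orange top [(array([252.6, 257.9]), 0.61), (array([221.9, 199.8]), 0.57), 
[... 429 characters left out ...]
]), 0.74), (array([316.6, 318.2]), 0.62)]
orange_grip top [(array([258. , 288.3]), 0.75), (array([214.7, 201.8]), 0.74), (array([280.5, 206.1]), 0.57), (array([253.4, 256.8]), 0.48)]
   tri [ 0.8238  0.0112 -0.8301] [np.float64(92.9718548843165), np.float64(92.97185488431641)]
kitchen_timer scene [(array([181.5, 323.2]), 0.6)]
kitchen_timer top [(array([218.1, 397.5]), 0.58)]
   tri [ 0.6411 -0.3581 -0.0049] [np.float64(2.641145412523227), np.float64(2.6411454125230187)]
pill_box scene [(array([317.4, 316.3]), 0.67), (array([139.5, 342.8]), 0.65)]
pill_box top [(array([219.6, 441.2]), 0.97)]
   tri [ 0.8709 -0.7991 -1.7198] [np.float64(146.41107474542636), np.float64(146.41107474542645)]
1.0
```

View pics/scene0.png

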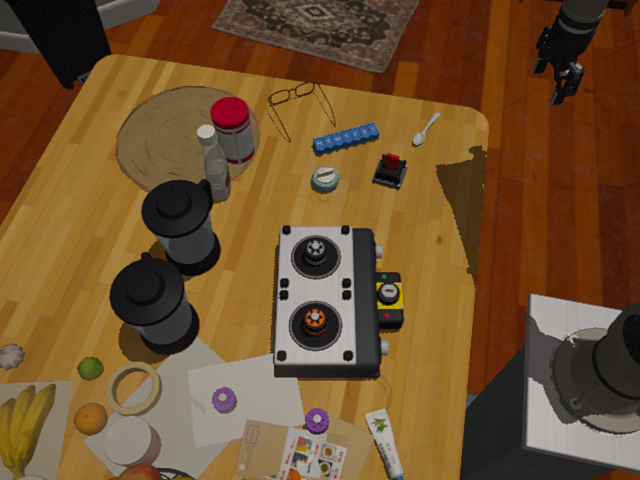

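View pics/top0.png

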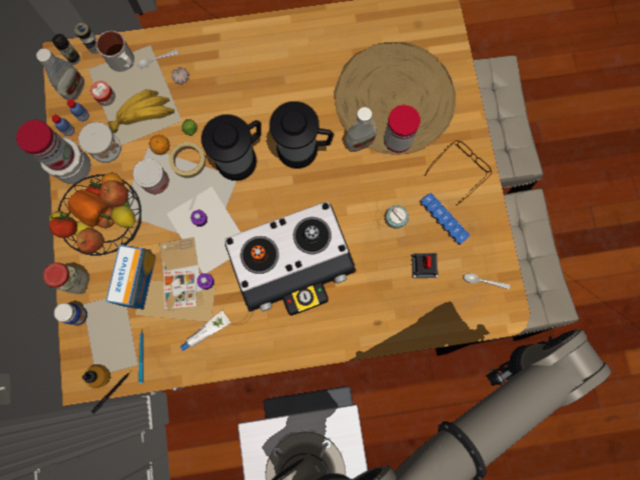

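The trained network's "orange" candidates are:
- the orange coupling on the base, at scene (318,316) and top (256,253)
- purple look-alikes on the table, at scene (224,400) and (316,419), and top (199,217) and (206,281)

The grey coupling is at scene (316,250). I choose the one on the base. The red key is at scene (391,162) and top (428,262). Next, a close crop and a model fit.

```bash
cat > b.py <<'E'
from h import *
s=cv2.imread("pics/scene0.png");t=cv2.imread("pics/top0.png")
up=lambda a,w,h:cv2.resize(a,(w,h),interpolation=cv2.INTER_CUBIC)
L=up(s[215:385,265:415],528,598)   # 3.52x
k1=up(s[140:200,365:415],250,299); k2=up(t[240:290,400:450],250,299)
cv2.imwrite("pics/crop1.png",np.hstack([L,np.vstack([k1,k2[:,:]])])[:598])
cv2.imwrite("pics/crop2.png",up(t[195:320,220:360],672,600))
E
python3 b.py
```

```text
(no output)
```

View pics/crop1.png

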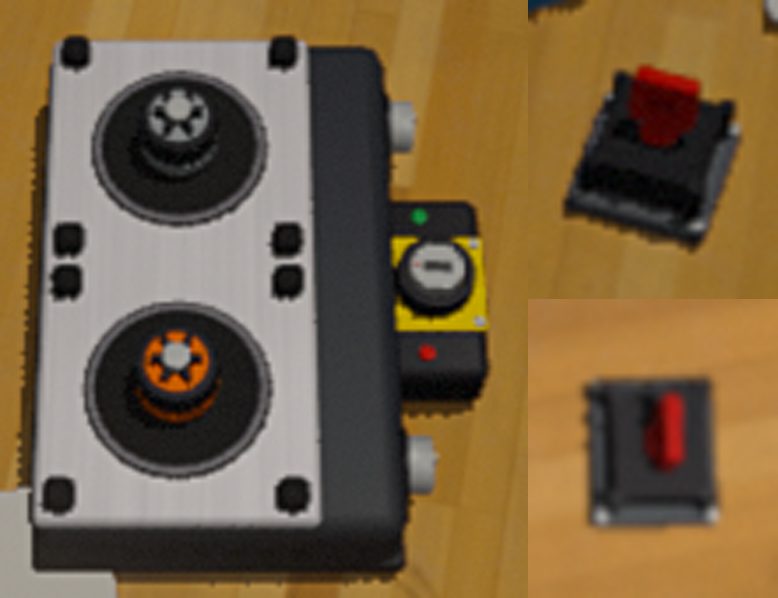

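View pics/crop2.png

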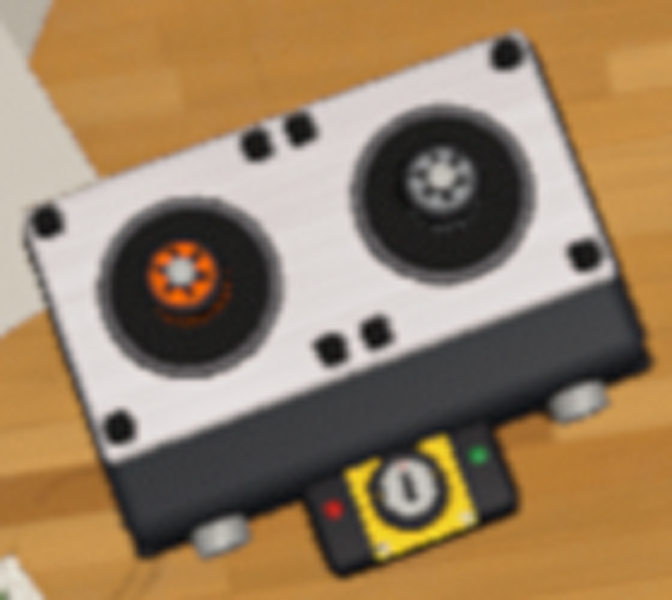

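The crops confirm the choice: orange disc and collar on the +y spindle at scene (315,315), and grey at scene (316,245). The key slot sits in the steel barrel at scene (389,290) and top (305,296). The red bow stands in its stand. Next I fit the poses.

```bash
cat > c.py <<'E'
from h import *
from scipy.optimize import least_squares, minimize
np.set_printoptions(precision=4,suppress=True)
C={n:imaging.camera(n) for n in("scene","top")}
lug=[(84,-137),(-40,-137),(84,-13),(-40,-13),(84,13),(-40,13),(84,137),(-40,137)]
G={"scene":(3.52,265,215,[(75,52),(284,52),(68,239),(287,240),(67,282),(287,281),(59,495),(292,495)],[(438,263),(178,352),(179,105)]),
"top":(4.8,220,195,[(507,53),(585,255),(300,128),(376,332),(257,145),(331,350),(46,221),(119,427)],[(410,487),(181,271),(441,177)])}
obs=[]
for n,(k,ox,oy,L,E) in G.items():
    g=cv2.cvtColor(C[n]["img"],cv2.COLOR_RGB2GRAY).astype(float)
    yy,xx=np.mgrid[:480,:640]
    for m,(u,v) in zip(lug,L):
        u=u/k+ox-.5+.5/k;v=v/k+oy-.5+.5/k
        r0=3.2 if n=="top" else 4.2
        for _ in range(3):
            w=np.clip(110-g,0,None)*((xx-u)**2+(yy-v)**2<r0**2); 
            u,v=(w*xx).sum()/w.sum(),(w*yy).sum()/w.sum()
        obs.append((n,np.array([m[0],m[1],86])/1e3,(v,u)))
    for m,(u,v) in zip([(-125,0,75),(22,75,126),(22,-75,126)],E):
        obs.append((n,np.array(m)/1e3,(v/k+oy-.5+.5/k,u/k+ox-.5+.5/k)))
def W(p,m): c,s=np.cos(p[3]),np.sin(p[3]); return np.array([p[0]+c*m[0]-s*m[1],p[1]+s*m[0]+c*m[1],p[2]+m[2]])
res=lambda p,cam=None:np.ravel([np.subtract(proj(C[n],W(p,m)),o) for n,m,o in obs if cam in(None,n)])
p=least_squares(res,[.57,-.03,0,.35],loss="soft_l1").x
print("base",p); print(res(p).reshape(-1,2).T)
for n in C:
    q=least_squares(lambda q:res([q[0],q[1],0,q[2]],n),[.57,-.03,.35]).x; print(n,"z=0 fit",q)
for nm,m in[("keyhole",(-.125,0,.075)),("orange",(.022,.075,.107)),("grey",(.022,-.075,.107))]: print(nm,W(p,m))
# key bow
M={}
for n,(r,c) in {"scene":(165,391),"top":(262,428)}.items():
    h=C[n]["img"].astype(int); m=(h[:,:,0]>80)&(h[:,:,0]>2.2*h[:,:,1])&(h[:,:,0]>2.2*h[:,:,2]); b=np.zeros_like(m); b[r-25:r+25,c-25:c+25]=1; M[n]=cv2.resize(((m&b)*255).astype(np.uint8),None,fx=8,fy=8,interpolation=cv2.INTER_LINEAR)>127; print(n,(m&b).sum())
def cost(q,cams=("scene","top"),full=False):
    tot=[]
    for n in cams:
        im=np.zeros((3840,5120),np.uint8)[:]; 
        P=[]
        for a in(-16,16):
            for b in(-5,5):
                for z in(43,75): 
                    v,u=proj(C[n],W([q[0],q[1],q[3],q[2]],np.array([a,b,z])/1e3)); P.append([u*8+3.5,v*8+3.5])
        cv2.fillConvexPoly(im,cv2.convexHull(np.array(P).round().astype(np.int32)),1); im=im>0
        tot.append((im&M[n]).sum()/(im|M[n]).sum())
    return tot if full else -sum(tot)
best=None
for yaw in np.arange(-.6,.7,.2):
    r=minimize(cost,[.485,-.408,yaw,0],method="Nelder-Mead",options=dict(initial_simplex=np.array([.485,-.408,yaw,0])+np.vstack([np.zeros(4),np.diag([.008,.008,.15,.006])]),maxfev=110))
    print(yaw,r.x,r.fun)
    if best is None or r.fun<best.fun: best=r
print("key",best.x,cost(best.x,full=True))
E
python3 c.py
```

```text
base [ 0.5697 -0.0388  0.002   0.2105]
[[-0.4044 -0.487  -0.1521 -0.4469 -0.3177 -0.3578 -0.0767 -0.2698  1.2298
   1.1775  0.8586 -0.0836 -0.0013  0.1138  0.1656  0.1204  0.1334  0.2338
   0.4105  0.2047  0.2144 -0.2908]
 [-0.001   0.0728 -0.0827  0.1891 -0.1737  0.2371 -0.2553  0.5121 -0.2609
  -0.7712 -0.5432  0.1189  0.3242  0.0943  0.1878  0.0366  0.2146 -0.1125
   0.0652 -0.2319 -0.1965 -0.0739]]
scene z=0 fit [ 0.5698 -0.0399  0.212 ]
top z=0 fit [ 0.5705 -0.0386  0.2087]
keyhole [ 0.4475 -0.0649  0.077 ]
orange [0.5756 0.0392 0.109 ]
grey [ 0.6069 -0.1075  0.109 ]
scene 43
top 49
-0.6 [ 0.4929 -0.4095 -0.2671 -0.0014] -0.8826632931338052
-0.39999999999999997 [ 0.4927 -0.4097 -0.2565 -0.0023] -0.8880632750881574
-0.19999999999999996 [ 0.492  -0.4081 -0.216   0.0022] -0.874451328605898
1.1102230246251565e-16 [ 0.4912 -0.4089 -0.0437 -0.0012] -0.8638772308632588
0.20000000000000007 [ 0.4913 -0.4063 -0.0083  0.007 ] -0.8541997832369942
0.4 [ 0.4894 -0.4049 -0.1895  0.0125] -0.8605986927624377
0.6000000000000002 [ 0.49   -0.4041 -0.0174  0.0176] -0.8451022368749657
key [ 0.4927 -0.4097 -0.2565 -0.0023] [np.float64(0.24200872584809902), np.float64(0.6460545492400583)]
```

```bash
cat > d.py <<'E'
import re
src=open("c.py").read()
src=src.replace('(h[:,:,0]>80)&(h[:,:,0]>2.2*h[:,:,1])&(h[:,:,0]>2.2*h[:,:,2])','(h[:,:,0]>45)&(h[:,:,0]>2.4*h[:,:,1])&(h[:,:,0]>1.9*h[:,:,2])&(abs(h[:,:,1]-h[:,:,2])<40)').replace("-.6,.7,.2","-.5,.4,.2").replace("range(-16","range(-16")
exec(src)
for n,(r,c) in {"scene":(165,391),"top":(262,428)}.items():
    m=cv2.resize(M[n].astype(np.uint8),(640,480),interpolation=cv2.INTER_AREA)[r-14:r+14,c-14:c+14]
    print("\n".join("".join(".#"[v] for v in q) for q in m))
    im=C[n]["img"]; print(im[r-3:r+12:3,c-6:c+8:3].reshape(-1,3)[:25].tolist())
# barrel: bright low-saturation blob
for n,(r,c) in {"scene":(290,389),"top":(296,305)}.items():
    hsv=cv2.cvtColor(C[n]["img"],cv2.COLOR_RGB2HSV); m=((hsv[:,:,1]<60)&(hsv[:,:,2]>70)).astype(np.uint8); b=np.zeros_like(m); b[r-9:r+10,c-9:c+10]=1; m=m*b
    pr=proj(C[n],W(p,(-.125,0,.075))); ys,xs=np.nonzero(m)
    print(n,"barrel blob c",ys.mean(),xs.mean(),"bbox mid",(ys.min()+ys.max())/2,(xs.min()+xs.max())/2,"n",len(ys),"proj",pr)
    print("\n".join("".join(".#"[v] for v in q) for q in m[r-10:r+10,c-10:c+10]))
# stand: trace-based min area rect
for n in C:
    imaging.camera(n)
    for nm in("key_stand","isolator_key"):
        for d in imaging.trace(nm,n)[:1]:
            R_=d["region"]; print(n,nm,R_.sum(),cv2.minAreaRect(np.argwhere(R_)[:,::-1].astype(np.float32)))
            if nm=="key_stand": 
                ct=cv2.minAreaRect(np.argwhere(R_)[:,::-1].astype(np.float32)); bx=cv2.boxPoints(ct); print([atz(C[n],(b[1],b[0]),.0)[:2] for b in bx])
E
python3 d.py
```

```text
base [ 0.5697 -0.0388  0.002   0.2105]
[[-0.3878 -0.4891 -0.1668 -0.4376 -0.3064 -0.3618 -0.0762 -0.2718  1.2292
   1.179   0.8599 -0.0998 -0.0027  0.113   0.1253  0.1289  0.131   0.2293
   0.408   0.2014  0.2125 -0.2942]
 [ 0.0206  0.074  -0.0321  0.188  -0.1821  0.2344 -0.2508  0.5043 -0.2653
  -0.7747 -0.5487  0.1167  0.3213  0.0922  0.1947  0.0289  0.2131 -0.1206
   0.0718 -0.2327 -0.1985 -0.0766]]
scene z=0 fit [ 0.5698 -0.0399  0.2121]
top z=0 fit [ 0.5705 -0.0386  0.2086]
keyhole [ 0.4475 -0.0649  0.077 ]
orange [0.5756 0.0392 0.109 ]
grey [ 0.6069 -0.1075  0.109 ]
scene 167
top 77
-0.5 [ 0.4908 -0.4048 -0.3597 -0.0001] -1.5444101345178232
-0.3 [ 0.4903 -0.4055 -0.226  -0.002 ] -1.5711564590132236
-0.09999999999999998 [ 0.4906 -0.405  -0.0843 -0.0001] -1.5332459904675102
0.10000000000000009 [ 0.4902 -0.4052 -0.1866 -0.    ] -1.5709055455126535
0.30000000000000004 [ 0.4913 -0.4056 -0.1986 -0.0007] -1.5664836272803329
key [ 0.4903 -0.4055 -0.226  -0.002 ] [np.float64(0.7991122801249384), np.float64(0.7720441788882854)]
............................
............................
..
[... 2975 characters left out ...]
..........
....................
....................
....................
.......######.......
......########......
.....##########.....
....###########.....
....############....
....############....
....############....
....#############...
.....###########....
....############....
.....##########.....
......#########.....
........#####.......
....................
....................
....................
scene isolator_key 130 ((391.4151306152344, 161.04718017578125), (12.087727546691895, 12.225089073181152), 15.945395469665527)
top key_stand 553 ((424.5, 265.5), (25.0, 25.0), 90.0)
[array([ 0.5315, -0.379 ]), array([ 0.5207, -0.4485]), array([ 0.4511, -0.4349]), array([ 0.4617, -0.366 ])]
```

```bash
cat > e.py <<'E'
from h import *
from scipy.optimize import minimize_scalar
np.set_printoptions(precision=4,suppress=True)
C={n:imaging.camera(n) for n in("scene","top")}
o={"scene":(290.25,388.81),"top":(296.0,304.6)}
print("barrel tri",*tri(*[(C[n],o[n]) for n in C]))
for n in C:
    c0=atz(C[n],o[n],.075); g=cv2.cvtColor(C[n]["img"],cv2.COLOR_RGB2GRAY).astype(np.float32)
    def pat(dx,dy,R=41):
        ex,ey=np.meshgrid(np.arange(-13,13.1,.5),np.arange(-13,13.1,.5)); P=[proj(C[n],c0+np.array([a+dx,b+dy,0])/1e3) for a,b in zip(ex.ravel(),ey.ravel())]
        P=np.array(P,np.float32); return ex,ey,cv2.remap(g,P[:,1].reshape(ex.shape),P[:,0].reshape(ex.shape),cv2.INTER_CUBIC)
    ex,ey,I=pat(0,0); best=[]
    for yaw in np.arange(-.3,.6,.02):
        u=np.cos(yaw)*ex+np.sin(yaw)*ey; v=-np.sin(yaw)*ex+np.cos(yaw)*ey
        for d in np.arange(-2,2.1,.5):
            for e in(-1,0,1):
                ins=(abs(u-e)<8.2)&(abs(v-d)<3.2); ring=(ex**2+ey**2<12**2)&~ins
                best.append((I[ring].mean()-I[ins].mean(),round(yaw,2),d,e))
    best.sort(reverse=True); print(n,c0,best[:6])
for nm,P,yaws in[("key",(.4905,-.4055,.063),(-.21,)),("hole",(.4475,-.065,.102),(.15,.21,-1.2)),("or",(.5756,.0392,.107),(0,))]:
    for y in yaws:
        for f in(1,-1):
            q=inverse_kinematics(np.array(P),down(y+f*np.pi/2)); print(nm,y,f,None if q is None else np.array(q))
st=manip.read_state();print(st["clock"],st["grip_width"],st["wrist_force"])
E
python3 e.py
```

```text
barrel tri [ 0.4478 -0.0645  0.0794] [np.float64(0.15288981672930654), np.float64(0.15288981672922175)]
scene [ 0.4476 -0.0666  0.075 ] [(np.float32(72.203476), np.float64(0.1), np.float64(0.0), 0), (np.float32(72.06677), np.float64(0.16), np.float64(0.0), 0), (np.float32(71.92601), np.float64(0.12), np.float64(0.0), 0), (np.float32(71.768005), np.float64(0.14), np.float64(0.0), 0), (np.float32(71.65327), np.float64(0.08), np.float64(0.0), 0), (np.float32(71.636894), np.float64(0.1), np.float64(-0.5), 0)]
top [ 0.4485 -0.0645  0.075 ] [(np.float32(72.8771), np.float64(0.1), np.float64(0.0), 0), (np.float32(72.704155), np.float64(0.16), np.float64(0.0), 0), (np.float32(72.58289), np.float64(0.12), np.float64(0.0), 0), (np.float32(72.47425), np.float64(0.14), np.float64(0.0), 0), (np.float32(72.414474), np.float64(0.08), np.float64(0.0), 0), (np.float32(72.24834), np.float64(0.2), np.float64(0.0), 0)]
key -0.21 1 [ 0.9769  0.6928 -0.4917  1.4768  0.3528  1.0607  1.769 ]
key -0.21 -1 [ 0.6725  0.6368 -0.013   1.491   0.0091  1.0138 -1.1235]
hole 0.15 1 [ 0.6864  0.3435 -0.7003  1.9533  0.2722  0.9393  1.573 ]
hole 0.15 -1 [ 0.4852  0.2976 -0.4497  1.96    0.1611  0.9184 -1.4662]
hole 0.21 1 [ 0.6861  0.3434 -0.7     1.9533  0.2721  0.9393  1.6331]
hole 0.21 -1 [ 0.4923  0.2988 -0.4583  1.9597  0.1646  0.9189 -1.4095]
hole -1.2 1 [ 0.6068  0.322  -0.5993  1.9559  0.2247  0.9292  0.2666]
hole -1.2 -1 [ 0.3361  0.278  -0.2708  1.9652  0.0931  0.9101 -2.7528]
or 0 1 [ 0.4005  0.5913 -0.7255  1.6127  0.4274  1.1023  1.1338]
or 0 -1 [ 0.2557  0.5337 -0.5005  1.6185  0.2833  1.0623 -1.896 ]
1.6 0.08532189044387413 [ 0.3147 -0.4013 -0.0982]
```

```bash
cat > f.py <<'E'
from h import *
np.set_printoptions(precision=4,suppress=True)
k=np.array([.4905,-.4055]); o=down(-.2+np.pi/2)
effector.grip(.045,30)
manip.move_ptp([*k,.15],o)
manip.move_linear([*k,.064],rate=.12)
effector.grip(.0,30)
s=manip.read_state(); print(s["clock"],s["position"],s["grip_width"],s["gripper_force"],s["wrist_force"],s["wrist_torque"])
manip.move_linear([*k,.14],rate=.12)
s=manip.read_state(); print(s["clock"],s["position"],s["grip_width"],s["gripper_force"],s["wrist_force"],s["wrist_torque"],s["joint_positions"])
P=[]
for n in("scene","top"):
    c=imaging.camera(n); v,u=map(int,proj(c,np.array([*k,.13]))); P.append(cv2.resize(c["img"][v-40:v+40,u-40:u+40,::-1],(398,398),interpolation=cv2.INTER_CUBIC))
cv2.imwrite("pics/grasp.png",np.hstack(P))
E
python3 f.py
```

```text
4.9583 [ 0.4908 -0.4066  0.0649] 0.00910844938811195 33.31735610961914 [-0.0607 -1.7049  1.4586] [-0.2613  0.0494 -0.0531]
5.7417 [ 0.4898 -0.4049  0.139 ] 0.009303207179422276 33.00511837005615 [-0.1241  0.0709 -0.2878] [-0.0052 -0.0083 -0.0048] [ 0.9833  0.6163 -0.5079  1.4001  0.3054  1.2057  1.8152]
```

View pics/grasp.png

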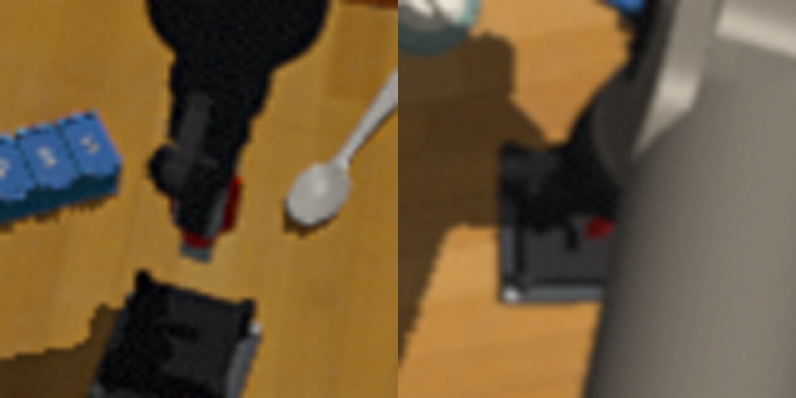

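The key is gripped: the pads stand 9.2 mm apart, with the red bow between them and the steel blade showing below at scene crop (195,250). Next I hover over the keyhole and compare.

```bash
cat > g.py <<'E'
from h import *
np.set_printoptions(precision=4,suppress=True)
k=np.array([.4477,-.065]); o=down(.12+np.pi/2)
manip.move_ptp([*k,.165],o)
manip.move_linear([*k,.134],rate=.08); manip.dwell(.15)
s=manip.read_state(); print(s["clock"],s["position"],s["grip_width"],s["wrist_force"],s["wrist_torque"],s["joint_positions"])
P=[]
for n in("scene","top"):
    c=imaging.camera(n); v,u=map(int,proj(c,np.array([*k,.08]))); print(n,u,v,proj(c,np.array([*k,.085])),proj(c,np.array([*k,.075])))
    P.append(cv2.resize(c["img"][v-25:v+25,u-25:u+25,::-1],(398,398),interpolation=cv2.INTER_CUBIC))
    cv2.imwrite(f"pics/h_{n}.png",c["img"][:,:,::-1])
cv2.imwrite("pics/hover.png",np.hstack(P))
E
python3 g.py
```

```text
7.825 [ 0.4483 -0.0651  0.1345] 0.009441125311219248 [ 0.0114  0.0418 -0.5309] [-0.0015  0.0105 -0.0311] [ 0.7397  0.3059 -0.757   1.913   0.246   1.0155  1.5657]
scene 388 289 (np.float64(288.7957406964019), np.float64(389.1259594188973)) (np.float64(290.9417411573213), np.float64(388.61719528700206))
top 304 296 (np.float64(295.8236088168696), np.float64(304.7157203049719)) (np.float64(296.2714910029116), np.float64(304.8486523206996))
```

View pics/hover.png

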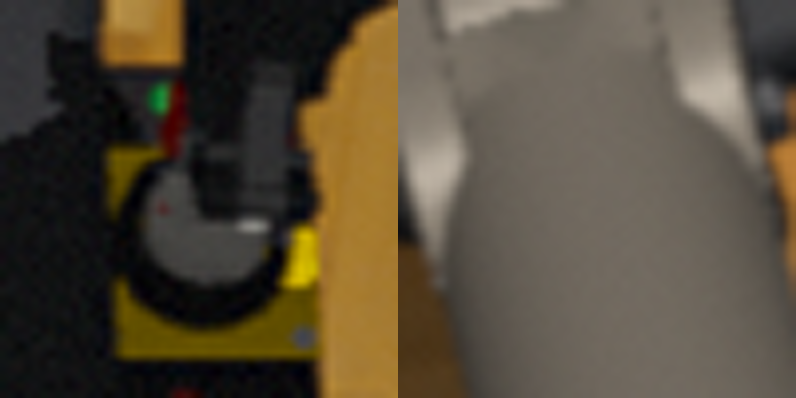

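The scene half shows the key's blade over the barrel, with slot and barrel centre near crop (205,225). The top view is blocked by the arm. I now do a guarded insertion with a small search.

```bash
cat > i.py <<'E'
from h import *
np.set_printoptions(precision=4,suppress=True)
k=np.array([.4477,-.065]); yaw=.12
effector.grip(0,60)
R=np.array([[np.cos(yaw),-np.sin(yaw)],[np.sin(yaw),np.cos(yaw)]])
done=False
for off in[(0,0),(1.3,0),(-1.3,0),(0,1.2),(0,-1.2),(2.6,0),(-2.6,0),(1.3,1.2),(1.3,-1.2),(-1.3,1.2),(-1.3,-1.2)]:
    p=k+R@np.array(off)/1e3
    if off!=(0,0): manip.move_linear([*p,.129],rate=.06)
    hit=manip.move_linear([*p,.103],rate=.04,contact_N=8)
    s=manip.read_state(); z=s["position"][2]
    print(off,hit,s["clock"],s["position"],s["wrist_force"],s["wrist_torque"])
    if z<.112: break
    if s["clock"]>22: break
E
python3 i.py
```

```text
(0, 0) True 8.8167 [ 0.4474 -0.0652  0.1058] [-0.613   0.058   6.4721] [ 0.0378  0.2213 -0.002 ]
```

```bash
cat > j.py <<'E'
from h import *
np.set_printoptions(precision=4,suppress=True)
def st(l):
    s=manip.read_state(); print(l,round(s["clock"],2),s["position"],s["wrist_force"],s["wrist_torque"],round(s["joint_positions"][6],3),round(s["grip_width"],4)); return s
p=manip.read_state()["position"]
manip.move_linear([.4477,-.065,p[2]-.002],rate=.03,contact_N=12); manip.dwell(.25)
s=st("press"); q=inverse_kinematics([.4477,-.065,s["position"][2]-.0005],down(.12+np.pi/2)); q=np.array(q)
for d in(-.5,-1.0,-1.3,-1.42):
    g=q.copy(); g[6]+=d; manip.movej(list(g)); st(d)
manip.dwell(.3); s=st("end")
y=Rn.from_quat(s["tcp_rot"]).as_matrix()[:,1]; print("key yaw",np.arctan2(y[1],y[0])-np.pi/2)
E
python3 j.py
```

```text
press 9.32 [ 0.4476 -0.0651  0.1056] [-6.3986 -0.4286 17.6172] [-0.0145  1.4017 -0.0247] 1.527 0.0087
-0.5 9.86 [ 0.4479 -0.0657  0.1058] [-2.5104 -1.4491  7.1542] [-0.2409  0.4806  0.0234] 1.03 0.009
-1.0 10.41 [ 0.4481 -0.0657  0.1057] [-1.0848 -0.7309  6.6859] [-0.2426  0.4238 -0.005 ] 0.53 0.0088
-1.3 10.8 [ 0.4481 -0.0656  0.1058] [-1.6029 -0.9377  6.5944] [-0.273   0.4073  0.167 ] 0.23 0.0091
-1.42 11.05 [ 0.448  -0.0657  0.1058] [-1.4713 -1.5401  8.2591] [-0.3779  0.4725  0.7474] 0.112 0.0093
end 11.35 [ 0.448  -0.0657  0.1058] [-1.7437 -1.89    6.5144] [-0.4377  0.4303  0.7633] 0.112 0.0088
key yaw -1.2963162660268197
```

```bash
cat > k.py <<'E'
from h import *
np.set_printoptions(precision=4,suppress=True)
def st(l):
    s=manip.read_state(); print(l,round(s["clock"],2),s["position"],s["wrist_force"],s["wrist_torque"],round(s["joint_positions"][6],3),round(s["grip_width"],4)); return s
s=manip.read_state(); c=np.array([.5756,.0392])
effector.grip(.04,20); manip.move_linear([.4477,-.065,.19],rate=.12); st("off")
o=down(.44)
effector.grip(.085,20)
manip.move_ptp([*c,.20],o); manip.move_linear([*c,.108],rate=.1,contact_N=10); st("at")
cam=imaging.camera("scene"); img=cam["img"][215:385,265:415,::-1]; cv2.imwrite("pics/at.png",cv2.resize(img,(525,595),interpolation=cv2.INTER_CUBIC))
effector.grip(.0,20); s=st("grip")
q=np.array(s["joint_positions"])
for d in(.15,.3,.45):
    g=q.copy(); g[6]+=d; manip.movej(list(g)); st(d)
E
python3 k.py
```

```text
off 12.61 [ 0.4471 -0.0651  0.1893] [-0.396  -0.291  -0.2973] [-0.0153  0.0038  0.0135] 0.204 0.0399
at 14.89 [0.5762 0.0394 0.1088] [-0.1419  0.6418  0.2307] [ 0.0694 -0.0028 -0.0206] -0.029 0.0847
grip 15.4 [0.5758 0.0392 0.1085] [-0.4526 -0.3214  3.2508] [-0.0961  0.2261 -0.0663] -0.029 0.0435
0.15 15.67 [0.5758 0.0393 0.1085] [ 0.3488 -0.167   1.6727] [-0.0384  0.0537  0.009 ] 0.118 0.0437
0.3 15.93 [0.5759 0.0392 0.1085] [ 0.8063 -0.6795  0.9667] [-0.0389  0.0505  0.024 ] 0.266 0.0439
0.45 16.2 [0.5759 0.0393 0.1085] [ 0.1286 -0.0731  0.9141] [ 0.0015  0.0489 -0.0306] 0.415 0.0436
```

View pics/at.png

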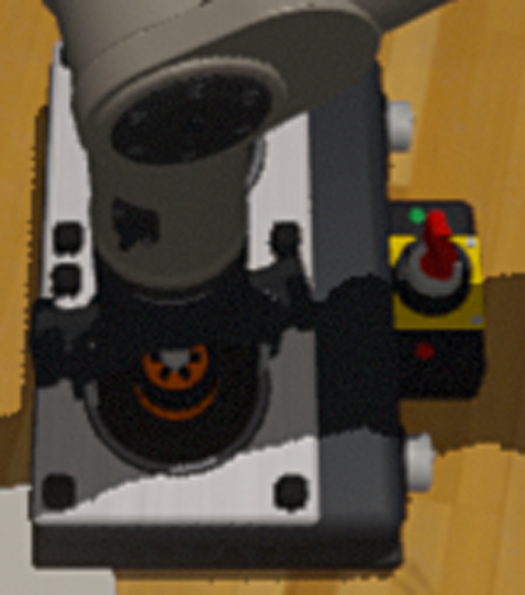

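The key stands in the switch with its bow turned across (crop (437,245)), and the gripper straddles the orange coupling. The counter-clockwise turn meets no resistance, so I continue and then lift with a guard.

```bash
cat > l.py <<'E'
from h import *
np.set_printoptions(precision=4,suppress=True)
def st(l):
    s=manip.read_state(); print(l,round(s["clock"],2),s["position"],s["wrist_force"],s["wrist_torque"],round(s["joint_positions"][6],3),round(s["grip_width"],4)); return s
s=st("0"); p0=np.array(s["position"]); q=np.array(s["joint_positions"])
for d in(.4,.8,1.0,1.2):
    g=q.copy(); g[6]+=d; manip.movej(list(g)); s=st(d)
    if abs(s["wrist_torque"][2])>.3: break
effector.grip(0,40)
hit=manip.move_linear([.5758,.0392,.135],rate=.05,contact_N=12); st(f"lift hit={hit}")
E
python3 l.py
```

```text
0 16.2 [0.5759 0.0393 0.1085] [ 0.1286 -0.0731  0.9141] [ 0.0015  0.0489 -0.0306] 0.415 0.0436
0.4 16.67 [0.5757 0.039  0.1091] [-1.8269 -0.6646  5.389 ] [-0.1865  0.4929  0.0092] 0.809 0.0439
0.8 17.13 [0.5755 0.0385 0.1085] [-3.1943 -2.1815  3.7589] [-0.4214  0.5084 -0.0142] 1.21 0.044
1.0 17.44 [0.5756 0.0383 0.1085] [-2.7637 -3.6009  4.6699] [-0.5868  0.5662  0.0332] 1.409 0.0438
1.2 17.75 [0.5757 0.0381 0.1085] [-3.4687 -3.7843  4.1941] [-0.8636  0.7009  0.1057] 1.609 0.0436
lift hit=False 18.65 [0.5759 0.0401 0.1353] [-0.3511 -0.5323 -2.903 ] [ 0.0048 -0.0303  0.0113] 1.633 0.0429
```

Lifted freely, with about 2–3 N of coupling weight on the wrist. I raise it further, clear of the machine, and check.

```bash
cat > m.py <<'E'
from h import *
np.set_printoptions(precision=4,suppress=True)
manip.move_linear([.5758,.0392,.22],rate=.1); manip.dwell(.5)
s=manip.read_state(); print(s["clock"],s["position"],s["tcp_rot"],s["grip_width"],s["gripper_force"],s["wrist_force"])
C={n:imaging.camera(n) for n in("scene","top")}
cv2.imwrite("pics/end.png",cv2.resize(C["scene"]["img"][120:400,240:480,::-1],(514,600),interpolation=cv2.INTER_CUBIC))
for nm in("coupling_orange","isolator_key","coupling_grey"): print(nm,[(d["location"],d["confidence"]) for d in imaging.landmark_of(nm,"scene")][:4])
print(proj(C["scene"],np.array([.5758,.0392,.199])),proj(C["scene"],np.array([.4477,-.065,.057])))
E
python3 m.py
```

```text
20.15 [0.5758 0.0392 0.2199] [-0.2538  0.9672 -0.0001  0.0003] 0.04306379805053286 41.231247782707214 [ 0.7625 -1.1193 -2.6608]
coupling_orange [([406.3, 224.4], 0.98), ([427.1, 315.5], 0.62), ([302.8, 313.2], 0.47), ([309.6, 326.7], 0.21)]
isolator_key [([295.4, 388.8], 0.42)]
coupling_grey []
(np.float64(300.0166387810491), np.float64(313.71320936199805)) (np.float64(294.72140288089815), np.float64(387.721130094719))
```

View pics/end.png

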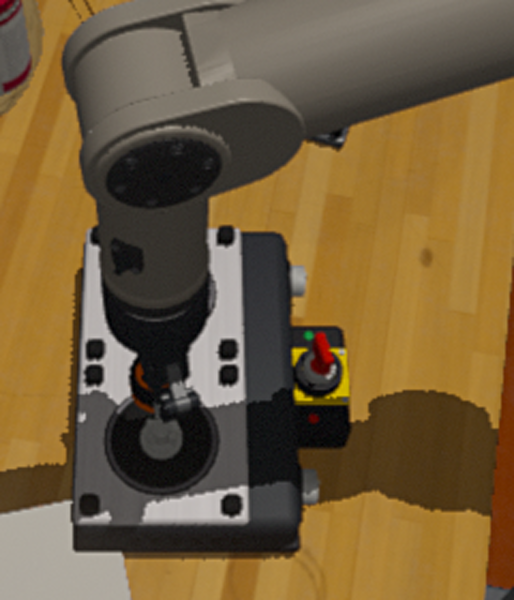

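The orange coupling hangs upright in the gripper (crop (155,385)) above its bare seat. The key is seated and turned in the switch (crop (320,360)).

```bash
python3 -c "
from h import *
print(manip.close_job())"
```

```text
the job is handed in; nothing more can be done
None
```

I handed the job in after about 20 s of robot time, with the key pushed down and turned to its stop in the switch, and the orange coupling unscrewed counter-clockwise and held upright about 11 cm above its seat; no verdict came back.

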